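Free the ratchet bar of the bench clamp and rack it

TASK

Strip the bench clamp: throw its ratchet pawl right back so that it stays open, then draw the toothed bar out of the clamp by its handle and set it down on the bench, clear of the clamp, and let go. Then pick the bar up again by its middle and lay it teeth up in the wooden rack, handle in the wide pocket and tip in the narrow one, fully down. Leave the pawl thrown back and everything else on the bench where it is.

Things in the scene. Friction and masses are not known exactly. Their poses are not given: they have to be found in the camera images.
- head: Dark steel clamp head fixed to the bench: 80 mm along its y, 32 high, 34 wide (86 with 5 mm thick flanges). Origin: centre of its underside, z up. The bar lies on the bench in a roofed channel along the head's y (18 mm wide, 26 high), so it can only slide lengthwise; it comes out towards the head's -y, where its handle is.
- pawl (a joint): Steel ratchet pawl (120 g) hinged on a pin along the head's x, at head y +32 mm, 10 mm high. 0 = nose fully down; in the teeth it rests at 0 to 0.15 and stops the bar coming out. It swings up and over towards the head's +y to a stop at 1.75. Only gravity acts: let go below 0.75 it falls back down, past 1.1 it falls open and stays.
- pawl_boss (a point): Centre of the pawl's round boss, to lift it by: a cylinder 16 mm thick, 24 mm long along the head's x, on a slim stem. With the pawl at 0 it is at head y -10 mm, 66 mm above the bench, 25 mm above the pawl's cross bar (50 mm wide); it moves on a circle of 70 mm radius about the hinge pin. Pinched by its end faces it can turn between the fingers.
- bar: Loose steel ratchet bar, about 0.35 kg, 220 mm long along its y. Origin: underside, mid-length; z up, teeth on top. Shank 14 mm wide, 24 high with teeth (17 without), y -70 to +110 mm. At the start it lies in the head along the head's y, origins within 12 mm of each other; it must slide some 160 mm to the head's -y to be clear. It balances within 15 mm of its origin.
- bar_handle (a point): Centre of the black handle block at the bar's -y end (bar y -110 to -70 mm), 24 mm wide, 36 high, its underside level with the shank's. The point is at bar y -90 mm, 20 mm above the underside.
- bar_tip (a point): Far (+y) end of the shank: bar y = +110 mm, 8.5 mm above the underside.
- rack: Fixed wooden rack, base board 90 x 260 mm, 12 mm thick. Origin: centre of its underside on the bench, z up. The bar lies on the board, its origin over the rack's and its y along the rack's y. Two pockets hold its ends, with stops at y -119 and +119 mm; between them (y -68 to +60 mm) it is open on both sides for the fingers.
- rack_wide (a point): Wide pocket for the handle, 31 mm between cheeks that rise to 52 mm above the bench, rack y -112 to -68 mm: too narrow and deep for fingers beside the handle. The point is at rack y -90 mm, on the board.
- rack_narrow (a point): Narrow pocket for the tip, 21 mm between cheeks that rise to 46 mm above the bench, rack y +60 to +110 mm. The point is at rack y +85 mm, on the board.
- screwdriver: Screwdriver lying on the bench; leave alone.
- brush: Brush lying on the bench; leave alone.
- jar: Glass jar, 60 mm across, 80 mm high; leave alone.
- tape: Ring-shaped roll lying flat, 84 mm across, 24 mm high; leave alone.
- can: Can, 66 mm across, 100 mm high; leave alone.
Things that resemble listed ones, but are neither listed nor needed, are in the scene too. What is shaped like the bar but green is not meant.

How it is judged:
By the outcome, as a careful person would: the job done as asked, in the order asked, and still so for the second after the job is handed in, with the robot touching nothing.
It also fails if it takes over 59 s, if anything falls off the work surface, if the arm or the gripper's body presses on something with over 40 N, if the wrist force passes 120 N, or if a joint passes its speed limit or range.

ROBOT

A 7-joint arm with a two-finger parallel gripper is mounted at the origin on the work surface. World frame = base frame: x ahead of the robot, y to its left, z up, the work surface at z = 0. Lengths are in m, angles in rad, forces in N, time in s.
With the tool pointing down it reaches from about 0.4 to 0.925 m from the base axis. Payload 4.1 kg.
Tool frame: the origin (TCP) lies between the finger pads; the fingertips stand 11 mm ahead of it and the grasp point (between the pads) lies 8 mm behind it (robot.nose_length is the distance from the TCP to the fingertips, in m); z points along the fingers, x is the direction in which the jaws open and shut, and the axes are right-handed (so a half turn about z gives the same grasp; the last joint's range is limited). The gripper opens to 85 mm and grips with 20 to 120 N. Pads are 22 mm wide; open, the fingers measure 114 mm over their backs; the gripper's body (76 mm by 85 mm) begins 54 mm behind the grasp point. The pads swing forward as they close: fully open they stand 13 mm farther back than shut.
Start: joints at [1.169, 0.398, 0.045, 1.537, -0.019, 1.207, -0.051], TCP at [0.194, -0.62, 0.242] pointing down, gripper open.
Joint ranges: [-2.82, 2.82], [-0.49, 2.23], [-1.37, 1.46], [0, 2.46], [-1.36, 4.5], [0.23, 2], [-2.94, 2.94]. Speed limits (rad/s): [2.57, 2.57, 3.14, 3.14, 3.14, 3.14, 3.14].

INTERFACE

Orientations are given as a unit quaternion [x, y, z, w].
In Python, from plant import robot, capture, models gives the robot as it stands.
- The arm moves only by the tool jog_arm, never from a script. Its arguments are lists of equal length, an entry for each row: "fingers": the finger opening in m, from 0 to 0.0854; "offset": the shift along the tool's x, y, z in m, a list of three; "twist": the turn about the tool's z in degrees. A call has 1 to 20 rows; each row shifts and turns the pose as measured when the row begins, along the tool's axes as they then stand; what a row does not reach is not made up. A row lasts 1/12 s, in which the tool goes at most 41.7 mm and 7.16 degrees, less where a joint would pass 70% of its speed; a pose out of reach is approached as far as the arm can. A call with a gripper value outside its range is refused whole. The fingers move at their own pace and stop on an object; "newtons" is the grip in N (left out, the last holds). Time passes only in rows, so rows that do not move let the fingers close. It gives the time, the measured TCP pose, the force and the opening at its end, in the units of the state.
- robot.state(): the state, without advancing time (a new reading comes with each control period).
- capture(name): name is "scene" or "top" or "wrist"; returns a dict with "image" (400x640x3 uint8, red, green, blue), "fx", "fy", "cx", "cy" (pixels), "R" (3x3) and "t" (3): a world point X has camera coordinates R X + t; the wrist camera has in their place "T_tool_cam" (4x4, takes a point from camera to tool coordinates, whose origin is the TCP and whose axes are the tool frame's). Camera axes: x right, y down, z forward; pixel columns grow to the right and rows downward; lengths in m; the calibration is good to about 2 mm. A picture is of the moment at which its call begins: read the wrist's pose just before it. There is no depth.
- robot.close_job(): hands the job in, once; it reports no verdict.
Trained networks look in the newest picture that a camera, given by its name, has taken for a name from the list of things; names that differ only in an ending like _2 or _b are one class to them, and where a whole thing is asked for, a point or a joint stands for the part that bears it (a point fixed in the world has none). Each returns a list of dicts, best first, with "score" (0 to 1); they miss things now and then, are a little off and sometimes report something else, mostly with a low value. They report only what shows in the picture. A call takes as long as a camera call. They do not tell look-alikes from the thing itself.
- models.spot_in(camera, thing): "box" ([left, top, right, bottom] in pixels, round what is visible of it).
- models.regions_of(camera, thing): "region" (400x640 bool, what is visible of it) and "box" ([left, top, right, bottom] in pixels, round what is visible of it).
- models.spot_point(camera, thing): "xy" ([column, row] in pixels: a listed point, or the origin of a listed thing).
The state is a dict: "t": time; "joint_positions": joint angles; "dq": joint speeds; "effort": joint torques, N m; "position": TCP position; "tcp_rot": TCP orientation; "ft_force": force on the tool from outside, world axes, zero at the start; "ft_torque": the same for the moment, N m; "opening": opening from 0.0 (shut) to 1.0 (fully open).
Only numpy, scipy, OpenCV 4.12 (cv2) and the standard library are available. Lean on these libraries where they do the work, as an engineer would, in place of code of your own. Each camera call takes 0.05 s, during which the arm holds its last target. There are 200 camera calls.

## Working session

There is one attempt and no reset: what is moved stays moved. The work goes in short steps, Python scripts to look and compute and a tool call to move; the robot and the scene stay as the last step left them, time stands still between calls to the robot, and variables do not carry over. Pictures are saved under pics/ and viewed, about 8 in all and at most 12, crops included, and the job is handed in when it is done.

Besides the shell and the picture viewer there is one more tool, called as name(argument=value, ...), one argument or row to a line, values as JSON. jog_arm: Moves the arm, as the interface text tells. Its arguments: {"type":"object","properties":{"fingers":{"type":"array"},"offset":{"type":"array"},"twist":{"type":"array"},"newtons":{"type":"number"}},"required":["fingers","offset","twist"]}

```bash
mkdir -p pics; ls; cat > h.py <<'E'
import numpy as np, cv2
from plant import robot, capture, models
from scipy.spatial.transform import Rotation as Ro
def cap(n,save=None):
    s=robot.state(); c=capture(n)
    if n=='wrist':
        T=np.eye(4);T[:3,:3]=Ro.from_quat(s['tcp_rot']).as_matrix();T[:3,3]=s['position']
        M=np.linalg.inv(T@np.array(c['T_tool_cam']));c['R']=M[:3,:3];c['t']=M[:3,3]
    c['R']=np.array(c['R']);c['t']=np.array(c['t'])
    if save: cv2.imwrite('pics/'+save,c['image'][:,:,::-1])
    return c
def unproj(c,uv,z):
    d=c['R'].T@np.array([(uv[0]-c['cx'])/c['fx'],(uv[1]-c['cy'])/c['fy'],1]);o=-c['R'].T@c['t']
    return o+d*(z-o[2])/d[2]
def proj(c,X):
    p=c['R']@np.array(X)+c['t'];return np.array([c['fx']*p[0]/p[2]+c['cx'],c['fy']*p[1]/p[2]+c['cy']])
E
python3 - <<'E'
from h import *
a=cap('top','top0.png')
for n in ['head','pawl','pawl_boss','bar','bar_handle','bar_tip','rack','rack_wide','rack_narrow','screwdriver','brush','jar','tape','can']:
    r=models.spot_point('top',n); b=models.spot_in('top',n)
    print(n,[(np.round(q['xy']).astype(int).tolist(),round(q['score'],2),np.round(unproj(a,q['xy'],0.0),3)[:2].tolist()) for q in r],[(np.round(q['box']).astype(int).tolist(),round(q['score'],2)) for q in b])
b=cap('scene','scene0.png')
print(robot.state())
print(-a['R'].T@a['t'],-b['R'].T@b['t'])
E
```

```text
pics
head [([215, 167], 0.82, [0.613, 0.23])] [([201, 151, 230, 181], 0.92), ([352, 153, 404, 246], 0.47)]Traceback (most recent call last):
  File "<stdin>", line 4, in <module>
ValueError: it knows: bar, bar_handle, bar_tip, brush, can, head, jar, pawl_boss, rack, rack_narrow, rack_wide, screwdriver, tape
```

```bash
python3 - <<'E'
from h import *
a=cap('top','top0.png')
for n in ['pawl_boss','bar','bar_handle','bar_tip','rack','rack_wide','rack_narrow','head','screwdriver','brush','jar','tape','can']:
    r=models.spot_point('top',n)
    print(n,[(np.round(q['xy']).astype(int).tolist(),round(q['score'],2),np.round(unproj(a,q['xy'],0.0),3)[:2].tolist()) for q in r])
b=cap('scene','scene0.png')
print(robot.state())
print(-a['R'].T@a['t'],-b['R'].T@b['t'])
E
```

```text
pawl_boss [([212, 159], 0.57, [0.637, 0.24])]
bar [([167, 299], 0.95, [0.223, 0.338]), ([327, 249], 0.57, [0.38, -0.113]), ([218, 164], 0.54, [0.622, 0.221])]
bar_handle [([194, 279], 0.95, [0.283, 0.266]), ([243, 165], 0.81, [0.622, 0.146]), ([327, 250], 0.59, [0.375, -0.115])]
bar_tip [([180, 167], 0.88, [0.611, 0.333]), ([129, 323], 0.76, [0.156, 0.438]), ([388, 168], 0.33, [0.631, -0.295])]
rack [([374, 198], 0.93, [0.536, -0.251])]
rack_wide [([367, 226], 0.66, [0.449, -0.231]), ([175, 225], 0.24, [0.437, 0.333])]
rack_narrow [([385, 169], 0.87, [0.625, -0.283]), ([218, 168], 0.62, [0.611, 0.22])]
head [([385, 169], 0.72, [0.625, -0.285]), ([214, 163], 0.69, [0.627, 0.234]), ([172, 226], 0.22, [0.432, 0.34])]
screwdriver [([252, 233], 0.58, [0.419, 0.109])]
brush [([347, 122], 0.69, [0.771, -0.167]), ([247, 163], 0.64, [0.629, 0.134]), ([325, 248], 0.52, [0.38, -0.108])]
jar [([441, 231], 0.65, [0.442, -0.451])]
tape [([327, 251], 0.56, [0.373, -0.113])]
can [([174, 223], 0.78, [0.442, 0.337])]
{'t': 0.9, 'joint_positions': array([ 1.16900935,  0.39836323,  0.04508547,  1.53659327, -0.01870355,
        1.20688174, -0.0506727 ]), 'dq': array([ 0.00010969,  0.00010152, -0.0018484 ,  0.00020096,  0.00053731,
       -0.00033651,  0.00141755]), 'effort': array([-6.63326518e-04, -4.75004339e+01,  1.36246059e+00, -2.54519534e+01,
        1.14421692e-02,  9.91377019e-04,  4.19774858e-05]), 'position': array([ 0.19386971, -0.62045863,  0.2423732 ]), 'tcp_rot': array([ 8.05695184e-01, -5.92330367e-01,  7.22424820e-05,  5.02871718e-05]), 'ft_force': array([-0.61582383,  0.41065294,  0.07916839]), 'ft_torque': array([-0.00396341, -0.02821625,  0.01156967]), 'opening': 1.0020568901645548}
[ 0.32335213 -0.04558561  1.21068338] [ 1.06858476 -0.33890016  0.87175868]
```

View pics/top0.png

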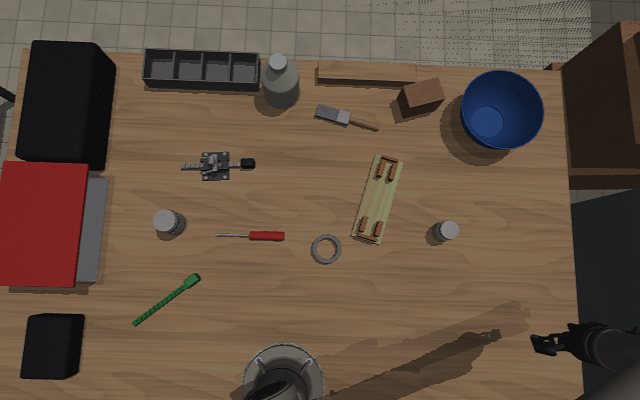

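View pics/scene0.png

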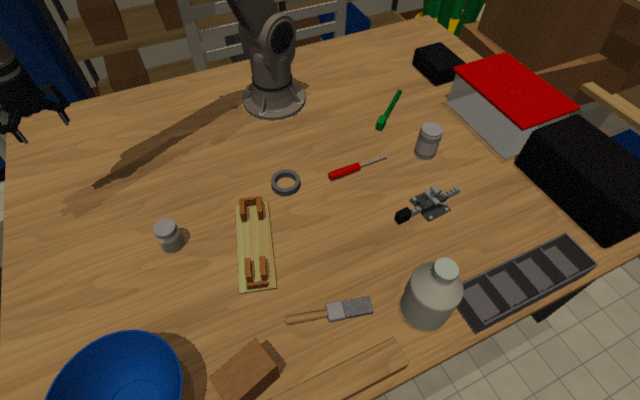

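Candidates: bar/handle are either the grey bar in the clamp (218,164), with its black handle at (247,163), or the green look-alike (167,299). I choose the grey one in the dark steel head at (215,167). There is only one rack (377,198) with pockets. I'll move above the clamp and look close.

```bash
cat >> h.py <<'E'
def plan(tgt,yaw,step=.04,n=None):
    """rows from the current pose to world tgt, tool-x yaw (deg), tool pointing down"""
    s=robot.state();R=Ro.from_quat(s['tcp_rot']).as_matrix();p=np.array(s['position'])
    y0=np.degrees(np.arctan2(R[1,0],R[0,0]));dy=(yaw-y0+180)%360-180;d=np.array(tgt)-p
    n=n or int(max(np.ceil(np.linalg.norm(d)/step),np.ceil(abs(dy)/7),1))
    o=[]
    for k in range(n):
        Rk=Ro.from_euler('z',dy*k/n,degrees=True).as_matrix()@R
        o.append((Rk.T@d/n).round(4).tolist())
    print('n',n,'tw',round(-dy/n,2),'yaw0',round(y0,2),'p',p.round(4),'d',d.round(4));print(o)
E
python3 - <<'E'
from h import *
c=cap('wrist');print(np.round(c['T_tool_cam'],3),c['fx'],c['cx'],c['cy'])
plan([.60,.20,.26],0)
E
```

```text
[[ 1.    -0.    -0.    -0.   ]
 [ 0.     0.945  0.327 -0.084]
 [-0.    -0.327  0.945 -0.131]
 [ 0.     0.     0.     1.   ]] 278.84759193476333 321.3082495755175 197.87738538043163
n 23 tw -3.16 yaw0 -72.65 p [ 0.1939 -0.6205  0.2424] d [0.4061 0.8205 0.0176]
[[-0.0288, -0.0275, -0.0008], [-0.0272, -0.029, -0.0008], [-0.0256, -0.0305, -0.0008], [-0.0239, -0.0319, -0.0008], [-0.0221, -0.0331, -0.0008], [-0.0202, -0.0343, -0.0008], [-0.0183, -0.0354, -0.0008], [-0.0163, -0.0363, -0.0008], [-0.0143, -0.0371, -0.0008], [-0.0122, -0.0379, -0.0008], [-0.0101, -0.0385, -0.0008], [-0.008, -0.039, -0.0008], [-0.0058, -0.0394, -0.0008], [-0.0036, -0.0396, -0.0008], [-0.0015, -0.0398, -0.0008], [0.0007, -0.0398, -0.0008], [0.0029, -0.0397, -0.0008], [0.0051, -0.0395, -0.0008], [0.0073, -0.0391, -0.0008], [0.0094, -0.0387, -0.0008], [0.0115, -0.0381, -0.0008], [0.0136, -0.0374, -0.0008], [0.0157, -0.0366, -0.0008]]
```

jog_arm(
  fingers=[0.085,0.085,0.085,0.085,0.085,0.085,0.085,0.085,0.085,0.085,0.085,0.085,0.085,0.085,0.085,0.085,0.085,0.085,0.085,0.085],
  offset=[
    [-0.029,-0.027,-0.001],
    [-0.027,-0.029,-0.001],
    [-0.026,-0.03,-0.001],
    [-0.024,-0.032,-0.001],
    [-0.022,-0.033,-0.001],
    [-0.02,-0.034,-0.001],
    [-0.018,-0.035,-0.001],
    [-0.016,-0.036,-0.001],
    [-0.014,-0.037,-0.001],
    [-0.012,-0.038,-0.001],
    [-0.01,-0.038,-0.001],
    [-0.008,-0.039,-0.001],
    [-0.006,-0.039,-0.001],
    [-0.004,-0.04,-0.001],
    [-0.001,-0.04,-0.001],
    [0.001,-0.04,-0.001],
    [0.003,-0.04,-0.001],
    [0.005,-0.039,-0.001],
    [0.007,-0.039,-0.001],
    [0.009,-0.039,-0.001],
  ],
  twist=[-3.2,-3.2,-3.2,-3.2,-3.2,-3.2,-3.2,-3.2,-3.2,-3.2,-3.2,-3.2,-3.2,-3.2,-3.2,-3.2,-3.2,-3.2,-3.2,-3.2],
)

```text
t: 2.62
position: [0.5364, 0.1196, 0.2601]
tcp_rot: [0.998, -0.06, 0.005, 0.008]
ft_force: [0.7, -0.3, -0.5]
opening: 0.994
```

```bash
python3 - <<'E'
from h import *
plan([.60,.20,.26],0)
E
```

```text
n 3 tw -2.29 yaw0 -6.87 p [0.5364 0.1196 0.2601] d [ 0.0636  0.0804 -0.0001]
[[0.0179, -0.0292, -0.0002], [0.019, -0.0284, -0.0002], [0.0201, -0.0276, -0.0002]]
```

jog_arm(
  fingers=[0.085,0.085,0.085,0.085,0.085],
  offset=[
    [0.018,-0.029,0],
    [0.019,-0.028,0],
    [0.02,-0.028,0],
    [0,0,0],
    [0,0,0],
  ],
  twist=[-2.3,-2.3,-2.3,0,0],
)

```text
t: 3.03
position: [0.6026, 0.2161, 0.2591]
tcp_rot: [1.0, 0.01, 0.005, 0.004]
ft_force: [0.3, -0.2, -0.3]
opening: 0.997
```

```bash
python3 - <<'E'
from h import *
c=cap('wrist','w1.png')
for n,z in [('head',0),('pawl_boss',.066),('bar',0),('bar_handle',.02),('bar_tip',.0085)]:
    r=models.spot_point('wrist',n)
    print(n,[(np.round(q['xy'],1).tolist(),round(q['score'],2),np.round(unproj(c,q['xy'],z),4)[:2].tolist()) for q in r])
r=models.spot_in('wrist','head');print(r[:2])
s=robot.state();print(s['t'],s['position'],s['tcp_rot'],s['joint_positions'])
E
```

```text
head [([330.4, 155.4], 0.85, [0.6171, 0.2271])]
pawl_boss [([334.2, 167.4], 0.74, [0.619, 0.2255]), ([198.4, 225.8], 0.46, [0.4494, 0.1468])]
bar [([17.6, 63.9], 0.9, [0.2215, 0.3353])]
bar_handle [([68.1, 124.9], 0.71, [0.2807, 0.2639]), ([337.8, 223.3], 0.6, [0.63, 0.1319])]
bar_tip [([326.9, 75.2], 0.78, [0.6092, 0.3297])]
[{'box': [299.9, 125.4, 361.8, 189.4], 'score': 0.65}]
3.3833 [0.60227208 0.21319105 0.26014999] [0.99993587 0.00836622 0.00583103 0.00492588] [ 0.09557876  0.43236758 -0.70246528  1.53289309  0.30186702  1.27808973
 -0.63121971]
```

View pics/w1.png

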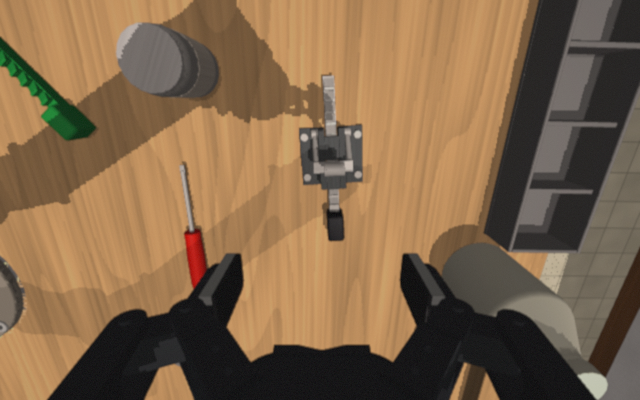

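```bash
python3 - <<'E'
from h import *
plan([.619,.224,.15],6)
E
```

```text
n 3 tw -1.68 yaw0 0.96 p [0.6023 0.2132 0.2601] d [ 0.0167  0.0108 -0.1101]
[[0.0052, -0.0039, 0.0367], [0.0053, -0.0037, 0.0367], [0.0054, -0.0035, 0.0367]]
```

jog_arm(
  fingers=[0.085,0.07,0.06,0.06,0.06],
  offset=[
    [0.005,-0.004,0.036],
    [0.005,-0.004,0.036],
    [0.006,-0.004,0.036],
    [0,0,0],
    [0,0,0],
  ],
  twist=[-1.7,-1.7,-1.7,0,0],
)

```text
t: 3.8
position: [0.6228, 0.221, 0.1549]
tcp_rot: [0.999, 0.051, 0.011, 0.006]
ft_force: [-0.0, 0.8, 1.5]
opening: 0.703
```

```bash
python3 - <<'E'
from h import *
c=cap('wrist','w2.png')
for n,z in [('head',0),('pawl_boss',.068),('bar_handle',.02),('bar_tip',.0085)]:
    r=models.spot_point('wrist',n)
    print(n,[(np.round(q['xy'],1).tolist(),round(q['score'],2),np.round(unproj(c,q['xy'],z),4)[:2].tolist()) for q in r])
plan([.619,.224,.07],6)
print(robot.state()['tcp_rot'])
E
```

```text
head [([314.4, 177.2], 0.79, [0.6176, 0.2274])]
pawl_boss [([316.9, 203.4], 0.62, [0.6201, 0.224])]
bar_handle [([314.7, 264.4], 0.89, [0.6267, 0.134])]
bar_tip [([316.7, 70.1], 0.68, [0.6102, 0.3295])]
n 3 tw -0.04 yaw0 5.87 p [0.6238 0.222  0.1572] d [-0.0048  0.002  -0.0872]
[[-0.0023, -0.0012, 0.029], [-0.0023, -0.0012, 0.029], [-0.0023, -0.0012, 0.029]]
[0.99858985 0.05113111 0.01324221 0.00534484]
```

View pics/w2.png

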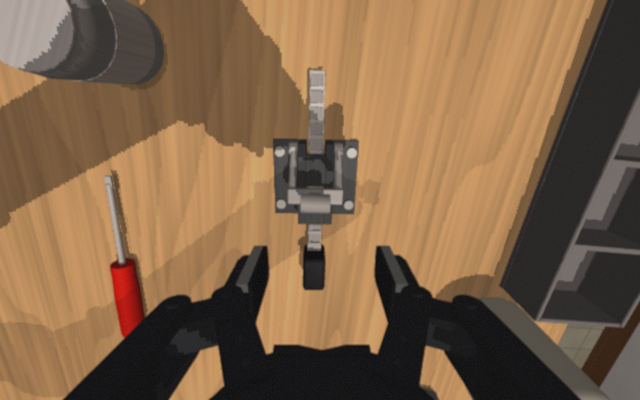

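jog_arm(
  fingers=[0.06,0.06,0.06,0.06,0.06,0.06],
  offset=[
    [-0.001,-0.001,0.02],
    [-0.001,-0.001,0.02],
    [-0.001,-0.001,0.02],
    [-0.001,-0.001,0.017],
    [0,0,0.006],
    [0,0,0],
  ],
  twist=[0,0,0,0,0,0],
)

```text
t: 4.55
position: [0.6291, 0.2279, 0.0846]
tcp_rot: [0.998, 0.05, 0.024, 0.003]
ft_force: [-0.5, 0.2, 0.4]
opening: 0.704
```

```bash
python3 - <<'E'
from h import *
c=cap('wrist','w3.png')
for n,z in [('pawl_boss',.068),]:
    r=models.spot_point('wrist',n)
    print(n,[(np.round(q['xy'],1).tolist(),round(q['score'],2),np.round(unproj(c,q['xy'],z),4)[:2].tolist()) for q in r])
plan([.62,.224,.068],6)
print(robot.state()['tcp_rot'])
E
```

```text
pawl_boss [([303.0, 257.0], 0.96, [0.6188, 0.2228])]
n 1 tw -0.31 yaw0 5.69 p [0.6298 0.2285 0.0859] d [-0.0098 -0.0045 -0.0179]
[[-0.0111, 0.0033, 0.0174]]
[0.99845677 0.04955764 0.02495677 0.00229915]
```

View pics/w3.png

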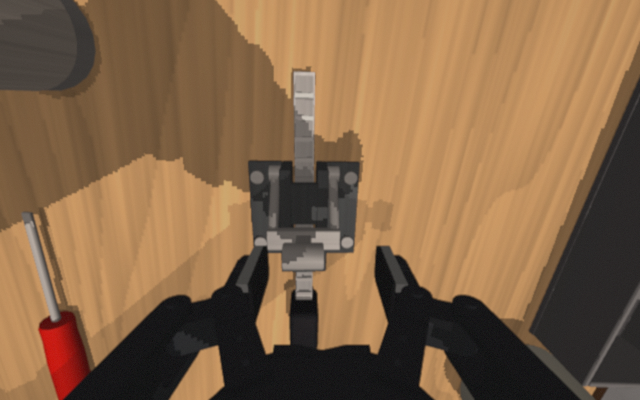

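jog_arm(
  fingers=[0.06,0.06,0.06,0.06,0.06],
  offset=[
    [-0.006,0.002,0.0],
    [-0.005,0.002,0.005],
    [-0.001,0.001,0.007],
    [0,0,0.006],
    [0,0,0.003],
  ],
  twist=[0,0,0,0,0],
)

```text
t: 5.07
position: [0.6215, 0.2228, 0.0688]
tcp_rot: [0.998, 0.049, 0.03, 0.001]
ft_force: [0.4, 0.0, 0.0]
opening: 0.705
```

```bash
python3 - <<'E'
from h import *
s=robot.state();print(s)
plan([.62,.2235,.068],6)
E
```

```text
{'t': 5.0667, 'joint_positions': array([ 0.03235485,  0.6271022 , -0.63028367,  1.70088307,  0.48763276,
        0.91553487, -0.69544497]), 'dq': array([-0.01535266,  0.03818348,  0.02694743,  0.02208181,  0.03737622,
       -0.05999126, -0.02483425]), 'effort': array([ 4.15198726e-02, -5.12153399e+01, -8.45654011e+00, -2.06961858e+01,
        1.30993221e-01, -1.75101617e-01,  1.10468271e-02]), 'position': array([0.62149817, 0.22275792, 0.06876152]), 'tcp_rot': array([0.99835697, 0.04905522, 0.02958935, 0.00119135]), 'ft_force': array([0.3853002 , 0.00368525, 0.00913983]), 'ft_torque': array([0.00888366, 0.08179676, 0.01697669]), 'opening': 0.704705850393897}
n 1 tw -0.37 yaw0 5.63 p [0.6215 0.2228 0.0688] d [-0.0015  0.0007 -0.0008]
[[-0.0015, -0.0009, 0.0007]]
```

jog_arm(
  fingers=[0.015,0.015,0.015,0.015,0.015,0.015],
  offset=[
    [-0.001,-0.001,0],
    [0,0,0],
    [0,0,0],
    [0,0,0],
    [0,0,0],
    [0,0,0],
  ],
  twist=[0,0,0,0,0,0],
  newtons=35,
)

```text
t: 5.57
position: [0.6194, 0.2232, 0.0674]
tcp_rot: [0.998, 0.049, 0.028, 0.002]
ft_force: [-0.2, 0.5, 0.1]
opening: 0.271
```

jog_arm(
  fingers=[0.015,0.015,0.015,0.015,0.015,0.015],
  offset=[
    [0,-0.005,-0.004],
    [0,-0.006,-0.003],
    [0,-0.006,-0.0025],
    [0,-0.006,-0.002],
    [0,-0.006,-0.001],
    [0,-0.006,-0.001],
  ],
  twist=[0,0,0,0,0,0],
)

```text
t: 6.07
position: [0.6169, 0.2521, 0.0773]
tcp_rot: [0.999, 0.046, 0.027, 0.007]
ft_force: [3.0, -3.4, -6.8]
opening: 0.272
```

```bash
python3 - <<'E'
from h import *
s=robot.state();print(s['position'],s['ft_force'],s['opening'],s['tcp_rot'])
E
```

```text
[0.61693078 0.25210567 0.07733856] [ 2.98481097 -3.36275212 -6.78973694] 0.27212926700091317 [0.998547   0.04607553 0.02702217 0.0071232 ]
```

jog_arm(
  fingers=[0.015,0.015,0.015,0.015,0.015,0.015,0.015],
  offset=[
    [0,-0.008,-0.0015],
    [0,-0.008,0],
    [0,-0.008,0.001],
    [0,-0.008,0.002],
    [0,-0.007,0.003],
    [0,-0.007,0.004],
    [0,-0.006,0.004],
  ],
  twist=[0,0,0,0,0,0,0],
)

```text
t: 6.65
position: [0.6127, 0.3067, 0.0644]
tcp_rot: [0.999, 0.046, 0.027, 0.01]
ft_force: [2.0, -4.7, -1.2]
opening: 0.272
```

jog_arm(
  fingers=[0.015,0.015,0.05,0.05,0.06,0.06,0.06,0.06,0.06,0.06,0.06],
  offset=[
    [0,-0.003,0.003],
    [0,0,0],
    [0,0,0],
    [0,0,0],
    [0,0,0],
    [0,0,-0.01],
    [0,0,-0.025],
    [0,0,-0.03],
    [0,0.03,-0.02],
    [0,0.03,-0.01],
    [0,0,0],
  ],
  twist=[0,0,0,0,0,0,0,0,0,0,0],
)

```text
t: 7.57
position: [0.6079, 0.2675, 0.1657]
tcp_rot: [0.998, 0.053, 0.028, -0.002]
ft_force: [0.9, -1.2, 0.8]
opening: 0.702
```

```bash
python3 - <<'E'
from h import *
c=cap('wrist','w4.png')
for n,z in [('head',0),('pawl_boss',.041),('bar_handle',.02),('bar_tip',.0085)]:
    r=models.spot_point('wrist',n)
    print(n,[(np.round(q['xy'],1).tolist(),round(q['score'],2),np.round(unproj(c,q['xy'],z),4)[:2].tolist()) for q in r])
s=robot.state();print(s['position'],s['tcp_rot'])
plan([.628,.134,.12],6)
E
```

```text
head [([318.9, 217.0], 0.58, [0.6181, 0.2271])]
pawl_boss [([325.7, 138.1], 0.59, [0.6125, 0.3215])]
bar_handle [([317.7, 295.8], 0.7, [0.6253, 0.1341])]
bar_tip []
[0.60371035 0.27381762 0.16156114] [ 0.99805492  0.05727778  0.02436052 -0.00349278]
n 4 tw 0.14 yaw0 6.56 p [0.6037 0.2738 0.1616] d [ 0.0243 -0.1398 -0.0416]
[[0.0015, 0.0355, 0.0103], [0.0016, 0.0355, 0.0103], [0.0017, 0.0355, 0.0103], [0.0018, 0.0354, 0.0103]]
```

View pics/w4.png

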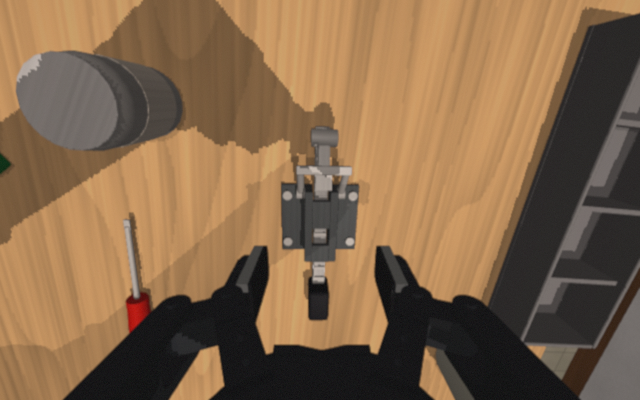

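jog_arm(
  fingers=[0.06,0.06,0.06,0.06,0.06,0.06],
  offset=[
    [0.002,0.035,0.01],
    [0.002,0.035,0.012],
    [0.002,0.035,0.02],
    [0.001,0.03,0.025],
    [0,0.01,0.02],
    [0,0,0],
  ],
  twist=[0,0,0.5,0.5,0.5,0],
)

```text
t: 8.32
position: [0.6286, 0.1409, 0.0683]
tcp_rot: [0.998, 0.053, 0.023, -0.009]
ft_force: [-1.1, 0.3, -0.1]
opening: 0.702
```

```bash
python3 - <<'E'
from h import *
c=cap('wrist')
for n,z in [('bar_handle',.02)]:
    r=models.spot_point('wrist',n)
    print(n,[(np.round(q['xy'],1).tolist(),round(q['score'],2),np.round(unproj(c,q['xy'],z),4)[:2].tolist()) for q in r])
    r=models.spot_in('wrist',n)
    print(n,[(np.round(q['box'],1).tolist(),round(q['score'],2),np.round(unproj(c,[(q['box'][0]+q['box'][2])/2,(q['box'][1]+q['box'][3])/2],.03),4)[:2].tolist()) for q in r])
s=robot.state();print(s['position'],s['tcp_rot'])
plan([.627,.133,.018],5,.015)
E
```

```text
bar_handle [([316.0, 240.0], 0.78, [0.6273, 0.1322])]
bar_handle [([298.0, 0.0, 333.2, 276.0], 0.93, [0.6196, 0.2045])]
[0.63095906 0.14704788 0.07386863] [ 0.99800847  0.05596757  0.0268641  -0.01118281]
n 4 tw 0.35 yaw0 6.39 p [0.631  0.147  0.0739] d [-0.004  -0.014  -0.0559]
[[-0.0021, 0.0036, 0.0138], [-0.0021, 0.0037, 0.0138], [-0.0021, 0.0037, 0.0138], [-0.0021, 0.0037, 0.0138]]
```

jog_arm(
  fingers=[0.06,0.06,0.06,0.06,0.06,0.06,0.06],
  offset=[
    [-0.002,0.005,0.012],
    [-0.002,0.005,0.013],
    [-0.002,0.004,0.013],
    [-0.002,0.003,0.01],
    [-0.001,0.001,0.006],
    [0,0,0.003],
    [0,0,0],
  ],
  twist=[0.4,0.4,0.4,0.4,0,0,0],
)

```text
t: 9.05
position: [0.6297, 0.1455, 0.0208]
tcp_rot: [0.998, 0.05, 0.034, -0.017]
ft_force: [0.4, 0.3, -0.9]
opening: 0.7
```

```bash
python3 - <<'E'
from h import *
c=cap('wrist','w5.png')
s=robot.state();print(s['position'],s['tcp_rot'],s['ft_force'])
plan([.627,.133,.018],5,.015)
E
```

```text
[0.62985393 0.14576485 0.02121272] [ 0.99803037  0.04975152  0.03410274 -0.01723855] [-0.40994369  0.49727781  0.08598789]
n 1 tw 0.65 yaw0 5.65 p [0.6299 0.1458 0.0212] d [-0.0029 -0.0128 -0.0032]
[[-0.0043, 0.0125, 0.0025]]
```

View pics/w5.png

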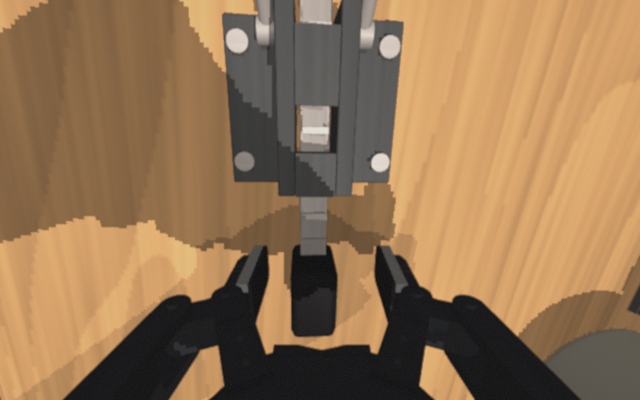

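jog_arm(
  fingers=[0.06,0.06,0.06,0.06,0.02,0.015,0.015,0.015,0.015],
  offset=[
    [-0.003,0.008,0.001],
    [-0.001,0.006,0.001],
    [0,0.001,0.001],
    [0,0,0],
    [0,0,0],
    [0,0,0],
    [0,0,0],
    [0,0,0],
    [0,0,0],
  ],
  twist=[0,0,0,0,0,0,0,0,0],
  newtons=50,
)

```text
t: 9.85
position: [0.6287, 0.1289, 0.0202]
tcp_rot: [0.998, 0.049, 0.036, -0.017]
ft_force: [0.4, -0.5, -1.9]
opening: 0.275
```

jog_arm(
  fingers=[0.015,0.015,0.015,0.015],
  offset=[
    [0,0.008,-0.0003],
    [0,0.012,-0.0004],
    [0,0.015,-0.0005],
    [0,0.015,-0.0005],
  ],
  twist=[0,0,0,0],
)

```text
t: 10.18
position: [0.6331, 0.0845, 0.0203]
tcp_rot: [0.998, 0.054, 0.036, -0.021]
ft_force: [-0.6, 1.4, -0.6]
opening: 0.271
```

```bash
python3 - <<'E'
from h import *
s=robot.state();print(s['position'],s['tcp_rot'],s['ft_force'])
p=s['position'];plan([p[0]+.087*.12,p[1]-.12,.0205],5.3,.02)
E
```

```text
[0.63305924 0.08454908 0.02034478] [ 0.9976578   0.0540872   0.03628781 -0.02089703] [-0.61548437  1.42221518 -0.62335384]
n 7 tw 0.12 yaw0 6.13 p [0.6331 0.0845 0.0203] d [ 0.0104 -0.12    0.0002]
[[-0.0003, 0.0172, -0.0007], [-0.0003, 0.0172, -0.0007], [-0.0003, 0.0172, -0.0007], [-0.0002, 0.0172, -0.0007], [-0.0002, 0.0172, -0.0007], [-0.0002, 0.0172, -0.0007], [-0.0001, 0.0172, -0.0007]]
```

Low force; the bar slides freely. Continue well past 160 mm.

jog_arm(
  fingers=[0.015,0.015,0.015,0.015,0.015,0.015],
  offset=[
    [0,0.016,-0.0007],
    [0,0.016,-0.0007],
    [0,0.016,-0.0007],
    [0,0.016,-0.0007],
    [0,0.016,-0.0007],
    [0,0.014,-0.0007],
  ],
  twist=[0.2,0.2,0.2,0.2,0.2,0.2],
)

```text
t: 10.68
position: [0.6415, -0.0137, 0.0203]
tcp_rot: [0.998, 0.045, 0.036, -0.024]
ft_force: [0.1, 3.0, 0.9]
opening: 0.276
```

```bash
python3 - <<'E'
from h import *
s=robot.state();print(s['position'],s['tcp_rot'],s['ft_force'],s['opening'])
p=s['position'];plan([p[0]+.087*.07,-.07,.0205],5.3,.02)
E
```

```text
[ 0.64146157 -0.01370021  0.0203153 ] [ 0.99805504  0.04525256  0.03561342 -0.02387517] [0.08586206 3.00432448 0.87093487] 0.27641117451756414
n 3 tw -0.07 yaw0 5.1 p [ 0.6415 -0.0137  0.0203] d [ 0.0061 -0.0563  0.0002]
[[0.0004, 0.0189, -0.0009], [0.0003, 0.0189, -0.0009], [0.0003, 0.0189, -0.0009]]
```

jog_arm(
  fingers=[0.015,0.015,0.015,0.015,0.015,0.06,0.06,0.06,0.06,0.06,0.06,0.06,0.06,0.06,0.06],
  offset=[
    [0,0.018,-0.0008],
    [0,0.018,-0.0008],
    [0,0.016,-0.0007],
    [0,0.008,0],
    [0,0,0],
    [0,0,0],
    [0,0,0],
    [0,0,0],
    [0,0,-0.01],
    [0,0,-0.025],
    [0,-0.02,-0.03],
    [0,-0.03,-0.015],
    [0,-0.02,0],
    [0,-0.008,0],
    [0,0,0],
  ],
  twist=[0,0,0,0,0,0,0,0,0,0,0,0,0,0,0],
)

```text
t: 11.93
position: [0.6339, -0.0053, 0.1094]
tcp_rot: [0.998, 0.043, 0.037, -0.023]
ft_force: [-0.1, -0.1, 0.1]
opening: 0.702
```

```bash
python3 - <<'E'
from h import *
c=cap('wrist','w6.png')
for n,z in [('bar',0),('bar_handle',.02),('bar_tip',.0085),('head',0),('pawl_boss',.041)]:
    r=models.spot_point('wrist',n)
    print(n,[(np.round(q['xy'],1).tolist(),round(q['score'],2),np.round(unproj(c,q['xy'],z),4)[:2].tolist()) for q in r])
s=robot.state();print(s['t'],s['position'],s['tcp_rot'])
E
```

```text
bar [([320.4, 188.0], 0.87, [0.6394, 0.0104])]
bar_handle [([326.0, 286.1], 0.86, [0.6506, -0.0776]), ([428.8, 348.6], 0.18, [0.7642, -0.1483])]
bar_tip [([323.1, 53.8], 0.65, [0.6318, 0.1181])]
head []
pawl_boss []
12.2333 [ 0.63335267 -0.01059797  0.10693748] [ 0.99834949  0.03972429  0.03495231 -0.02232961]
```

View pics/w6.png

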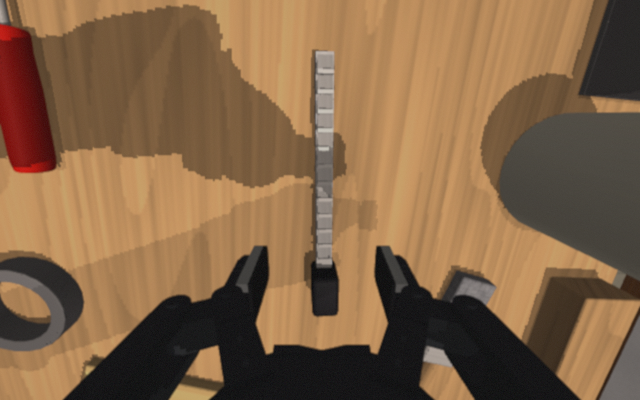

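```bash
python3 - <<'E'
from h import *
plan([.6411,.011,.06],5.5,.02)
a=cap('top')
for n,z in [('rack',0),('rack_wide',.012),('rack_narrow',.012)]:
    r=models.spot_point('top',n)
    print(n,[(np.round(q['xy'],1).tolist(),round(q['score'],2),np.round(unproj(a,q['xy'],z),4)[:2].tolist()) for q in r])
r=models.regions_of('top','rack')[0]['region']
pts=cv2.findContours(r.astype(np.uint8),cv2.RETR_EXTERNAL,cv2.CHAIN_APPROX_NONE)[0]
pts=max(pts,key=len)[:,0]
P=np.array([unproj(a,q,.012)[:2] for q in pts]).astype(np.float32);print(cv2.minAreaRect(P))
E
```

```text
n 3 tw -0.34 yaw0 4.47 p [ 0.6334 -0.0106  0.1069] d [ 0.0077  0.0216 -0.0469]
[[0.002, -0.0063, 0.0161], [0.002, -0.0063, 0.0161], [0.0021, -0.0063, 0.0161]]
rack [([376.1, 199.3], 0.8, [0.5312, -0.2575])]
rack_wide [([366.8, 227.2], 0.93, [0.4452, -0.2283])]
rack_narrow [([385.1, 168.9], 0.72, [0.6228, -0.2822])]
((0.5544210076332092, -0.26612013578414917), (0.09477177262306213, 0.22649219632148743), 73.82794952392578)
```

jog_arm(
  fingers=[0.06,0.06,0.06,0.06,0.06,0.06],
  offset=[
    [0.002,-0.007,0.01],
    [0.003,-0.008,0.016],
    [0.003,-0.007,0.016],
    [0.001,-0.003,0.01],
    [0,0,0.004],
    [0,0,0],
  ],
  twist=[-0.4,-0.4,-0.3,0,0,0],
)

```text
t: 12.98
position: [0.6443, 0.0234, 0.0458]
tcp_rot: [0.998, 0.052, 0.034, -0.023]
ft_force: [0.5, -0.2, -0.3]
opening: 0.702
```

```bash
python3 - <<'E'
from h import *
c=cap('wrist')
for n,z in [('bar',0),('bar_handle',.02),('bar_tip',.0085)]:
    r=models.spot_point('wrist',n)
    print(n,[(np.round(q['xy'],1).tolist(),round(q['score'],2),np.round(unproj(c,q['xy'],z),4)[:2].tolist()) for q in r])
s=robot.state();print(s['t'],s['position'],s['tcp_rot'])
plan([.641,.011,.017],5.5,.012)
E
```

```text
bar [([311.2, 245.9], 0.83, [0.6408, 0.0125])]
bar_handle []
bar_tip [([314.8, 84.2], 0.76, [0.6329, 0.118])]
13.1833 [0.64585003 0.02211012 0.04848909] [ 0.99778255  0.05085632  0.03653159 -0.02256248]
n 3 tw 0.08 yaw0 5.75 p [0.6459 0.0221 0.0485] d [-0.0049 -0.0111 -0.0315]
[[-0.0028, 0.0039, 0.0102], [-0.0028, 0.004, 0.0102], [-0.0028, 0.004, 0.0102]]
```

jog_arm(
  fingers=[0.05,0.05,0.05,0.05,0.05,0.05,0.05],
  offset=[
    [-0.003,0.005,0.008],
    [-0.003,0.005,0.01],
    [-0.001,0.003,0.008],
    [0,0.001,0.005],
    [0,0,0.002],
    [0,0,0.001],
    [0,0,0],
  ],
  twist=[0,0,0,0,0,0,0],
)

```text
t: 13.77
position: [0.6434, 0.0042, 0.0113]
tcp_rot: [0.998, 0.049, 0.038, -0.021]
ft_force: [0.5, 0.8, -0.4]
opening: 0.585
```

```bash
python3 - <<'E'
from h import *
s=robot.state();print(s['t'],s['position'],s['tcp_rot'],s['ft_force'])
plan([.641,.011,.017],5.5,.012)
E
```

```text
13.7667 [0.64339355 0.00417216 0.01132071] [ 0.99787017  0.04864547  0.03786203 -0.02133582] [ 0.45461309  0.78241887 -0.39424636]
n 1 tw -0.01 yaw0 5.49 p [0.6434 0.0042 0.0113] d [-0.0024  0.0068  0.0057]
[[-0.0013, -0.0072, -0.0055]]
```

jog_arm(
  fingers=[0.05,0.05,0.05,0.05,0.05],
  offset=[
    [-0.001,-0.003,-0.003],
    [-0.001,-0.003,-0.002],
    [0,-0.001,-0.001],
    [0,0,0],
    [0,0,0],
  ],
  twist=[0,0,0,0,0],
)

```text
t: 14.18
position: [0.6408, 0.0129, 0.0193]
tcp_rot: [0.998, 0.049, 0.039, -0.022]
ft_force: [-0.5, -0.6, -0.1]
opening: 0.588
```

jog_arm(
  fingers=[0.005,0.005,0.005,0.005,0.005,0.005],
  offset=[
    [0,0,0],
    [0,0,0],
    [0,0,0],
    [0,0,0],
    [0,0,0],
    [0,0,0],
  ],
  twist=[0,0,0,0,0,0],
  newtons=80,
)

```text
t: 14.68
position: [0.6411, 0.0133, 0.0204]
tcp_rot: [0.998, 0.049, 0.039, -0.022]
ft_force: [-0.6, 0.6, 1.2]
opening: 0.13
```

```bash
python3 - <<'E'
from h import *
s=robot.state();print(s['t'],s['position'],s['tcp_rot'],s['ft_force'],s['opening'])
E
```

```text
14.6833 [0.64114104 0.01329735 0.02042326] [ 0.99779447  0.0488114   0.03930976 -0.02187184] [-0.56184012  0.64574936  1.23210518] 0.129670926787753
```

jog_arm(
  fingers=[0.005,0.005,0.005,0.005,0.005,0.005,0.005,0.005],
  offset=[
    [0,0,-0.005],
    [0,0,-0.012],
    [0,0,-0.02],
    [0,0,-0.025],
    [0,0,-0.025],
    [0,0,-0.02],
    [0,0,-0.01],
    [0,0,0],
  ],
  twist=[0,0,0,0,0,0,0,0],
)

```text
t: 15.35
position: [0.6259, 0.0057, 0.1389]
tcp_rot: [0.998, 0.05, 0.032, -0.021]
ft_force: [0.7, -0.3, -4.1]
opening: 0.132
```

```bash
python3 - <<'E'
from h import *
c=cap('wrist','w7.png')
for n in ['bar','bar_handle','bar_tip']:
    print(n,[(q['xy'],q['score']) for q in models.spot_point('wrist',n)])
s=robot.state();print(s['t'],s['position'],s['tcp_rot'],s['ft_force'],s['opening'])
plan([.532,-.256,.14],-106.9,n=20)
E
```

```text
bar [([320.0, 256.2], 0.7)]
bar_handle []
bar_tip [([322.2, 54.7], 0.69)]
15.55 [0.62367481 0.00556389 0.13479899] [ 0.99808604  0.05025901  0.02890612 -0.02151112] [ 0.26172948 -0.33881025 -3.35084418] 0.1297766830998264
n 20 tw 5.63 yaw0 5.7 p [0.6237 0.0056 0.1348] d [-0.0917 -0.2616  0.0052]
[[-0.0058, 0.0125, -0.0011], [-0.0046, 0.013, -0.0011], [-0.0033, 0.0134, -0.001], [-0.0019, 0.0137, -0.0009], [-0.0006, 0.0138, -0.0009], [0.0008, 0.0138, -0.0008], [0.0021, 0.0137, -0.0007], [0.0035, 0.0134, -0.0006], [0.0048, 0.013, -0.0005], [0.006, 0.0125, -0.0004], [0.0072, 0.0118, -0.0003], [0.0083, 0.0111, -0.0002], [0.0094, 0.0102, -0.0001], [0.0103, 0.0092, -0.0], [0.0112, 0.0082, 0.0001], [0.0119, 0.0071, 0.0002], [0.0126, 0.0059, 0.0003], [0.0131, 0.0046, 0.0003], [0.0135, 0.0033, 0.0004], [0.0137, 0.002, 0.0005]]
```

View pics/w7.png

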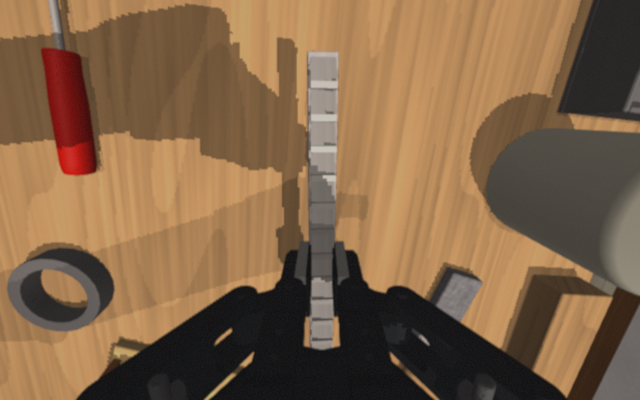

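jog_arm(
  fingers=[0.005,0.005,0.005,0.005,0.005,0.005,0.005,0.005,0.005,0.005,0.005,0.005,0.005,0.005,0.005,0.005,0.005,0.005,0.005,0.005],
  offset=[
    [-0.006,0.0125,-0.002],
    [-0.005,0.013,-0.002],
    [-0.003,0.0135,-0.002],
    [-0.002,0.014,-0.001],
    [-0.0005,0.014,-0.001],
    [0.001,0.014,-0.001],
    [0.002,0.0135,-0.001],
    [0.0035,0.0135,-0.0005],
    [0.005,0.013,-0.0005],
    [0.006,0.0125,-0.0005],
    [0.007,0.012,0],
    [0.008,0.011,0],
    [0.0095,0.01,0],
    [0.01,0.009,0],
    [0.011,0.008,0],
    [0.012,0.007,0],
    [0.0125,0.006,0],
    [0.013,0.0045,0],
    [0.013,0.003,0],
    [0.0,0.0,0],
  ],
  twist=[3,5,5.7,5.7,5.7,5.7,5.7,5.7,5.7,5.7,5.7,5.7,5.7,5.7,5.7,5.7,5.7,4,2,0],
)

```text
t: 17.22
position: [0.5016, -0.2677, 0.1049]
tcp_rot: [-0.631, 0.776, 0.019, 0.019]
ft_force: [0.4, -1.3, -3.4]
opening: 0.129
```

```bash
python3 - <<'E'
from h import *
c=cap('wrist','w8.png')
for n,z in [('rack',0),('rack_wide',.012),('rack_narrow',.012),('bar_tip',.1)]:
    r=models.spot_point('wrist',n)
    print(n,[(np.round(q['xy'],1).tolist(),round(q['score'],2),np.round(unproj(c,q['xy'],z),4)[:2].tolist()) for q in r])
s=robot.state();print(s['t'],s['position'],s['tcp_rot'],s['ft_force'],s['opening'],s['joint_positions'])
plan([.532,-.256,.13],-106.9)
E
```

```text
rack [([310.1, 167.0], 0.65, [0.534, -0.259])]
rack_wide []
rack_narrow [([315.9, 53.3], 0.88, [0.617, -0.283])]
bar_tip []
17.4667 [ 0.50534338 -0.26198594  0.10606526] [-0.63412913  0.77271392  0.01855788  0.02119077] [-1.05304135  0.05574098 -3.27153014] 0.1287360455125805 [ 0.63883981  0.41459771 -0.25676148  1.8514847   0.06084497  0.90189086
 -1.40293949]
n 1 tw 5.65 yaw0 -101.25 p [ 0.5053 -0.262   0.1061] d [0.0267 0.006  0.0239]
[[-0.0124, -0.0249, -0.0233]]
```

View pics/w8.png

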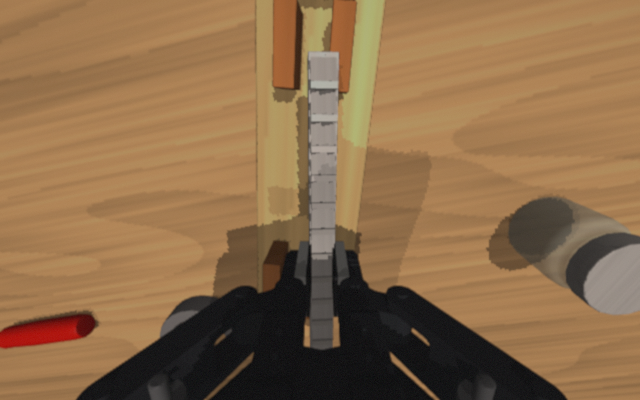

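jog_arm(
  fingers=[0.005,0.005,0.005,0.005,0.005,0.005],
  offset=[
    [-0.003,-0.007,-0.001],
    [-0.004,-0.008,-0.001],
    [-0.003,-0.007,0],
    [-0.001,-0.004,0],
    [0,-0.001,0],
    [0,0,0],
  ],
  twist=[2,2,1.5,0.3,0,0],
)

```text
t: 17.97
position: [0.5383, -0.2508, 0.1093]
tcp_rot: [-0.598, 0.801, 0.02, 0.022]
ft_force: [-0.4, 0.0, -3.1]
opening: 0.132
```

```bash
cat > rk.py <<'E'
from h import *
c=cap('wrist','w9.png')
for n,z in [('rack',0),('rack_wide',.012),('rack_narrow',.012)]:
    r=models.spot_point('wrist',n)
    print(n,[(np.round(q['xy'],1).tolist(),round(q['score'],2),np.round(unproj(c,q['xy'],z),4)[:2].tolist()) for q in r])
m=models.regions_of('wrist','rack')
s=robot.state();print(s['t'],s['position'],s['tcp_rot'])
if m:
    m=m[0]['region'];L=[];R=[]
    for v in range(5,210,3):
        u=np.where(m[v])[0]
        if len(u): L.append(unproj(c,[u[0],v],.012)[:2]);R.append(unproj(c,[u[-1]+1,v],.012)[:2])
    for P in (L,R):
        vx,vy,x0,y0=cv2.fitLine(np.array(P,np.float32),cv2.DIST_HUBER,0,.01,.01).ravel()
        P=np.array(P);res=(P-[x0,y0])@np.array([-vy,vx])
        print('line ang',np.degrees(np.arctan2(vy,vx)),x0,y0,'y at x=.532',y0+(.532-x0)*vy/vx,'res',np.abs(res).max(),res.std())
plan([.532,-.257,.1],-106.9)
E
python3 rk.py
```

```text
rack [([339.3, 201.7], 0.69, [0.5323, -0.2596])]
rack_wide []
rack_narrow [([340.9, 99.8], 0.93, [0.6165, -0.284])]
18.2167 [ 0.5370986  -0.25193427  0.1091702 ] [-0.59660251  0.80198755  0.02048838  0.02148572]
line ang -15.777644 0.6019424 -0.23327886 y at x=.532 -0.21351662 res 0.02804224735230795 0.004142726955316815
line ang -16.04843 0.55996025 -0.31298664 y at x=.532 -0.3049436 res 0.017260256575025838 0.0022399373795520825
n 1 tw 0.18 yaw0 -106.72 p [ 0.5371 -0.2519  0.1092] d [-0.0051 -0.0051 -0.0092]
[[0.0068, 0.0034, 0.0088]]
```

jog_arm(
  fingers=[0.005,0.005,0.005,0.005,0.005,0.005],
  offset=[
    [0.003,-0.001,0.005],
    [0.003,-0.001,0.008],
    [0.002,0,0.008],
    [0,0,0.005],
    [0,0,0.002],
    [0,0,0],
  ],
  twist=[-0.3,-0.2,0,0,0,0],
)

```text
t: 18.72
position: [0.5349, -0.2607, 0.0767]
tcp_rot: [-0.6, 0.8, 0.021, 0.021]
ft_force: [-0.4, -0.2, -3.4]
opening: 0.13
```

```bash
sed -i 's/w9.png/w10.png/; s/plan.*/plan([.537,-.2603,.08],-106.2)/' rk.py; python3 rk.py; python3 -c "
import cv2;i=cv2.imread('pics/w10.png');cv2.imwrite('pics/w10c.png',cv2.resize(i[0:300,220:460],None,fx=2,fy=2))"
```

```text
rack [([327.0, 212.0], 0.59, [0.5345, -0.2608])]
rack_wide [([323.2, 308.6], 0.91, [0.4534, -0.2347])]
rack_narrow [([325.3, 98.7], 0.71, [0.6168, -0.2836])]
18.9667 [ 0.53622225 -0.26075166  0.07837127] [-0.59977953  0.79963425  0.01975266  0.02143418]
line ang -16.023949 0.61329037 -0.23646975 y at x=.532 -0.21312334 res 0.01747839560074169 0.002876063304625949
line ang -15.742508 0.5864972 -0.3209441 y at x=.532 -0.305582 res 0.018991987809398297 0.0023597597175168635
n 1 tw -0.07 yaw0 -106.27 p [ 0.5362 -0.2608  0.0784] d [0.0008 0.0005 0.0016]
[[-0.0007, -0.0006, -0.0016]]
```

View pics/w10c.png

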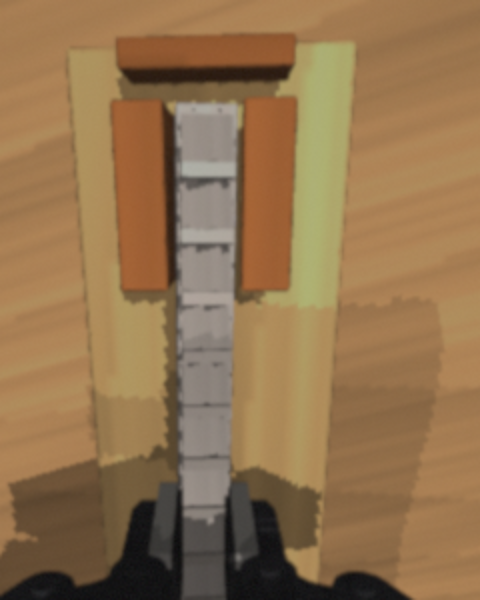

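jog_arm(
  fingers=[0.005,0.005,0.005,0.005,0.005,0.005],
  offset=[
    [0.0004,0,0.004],
    [0.0003,0,0.006],
    [0.0003,0,0.006],
    [0.0003,0,0.006],
    [0.0002,0,0.003],
    [0,0,0],
  ],
  twist=[0,0,0,0,0,0],
)

```text
t: 19.47
position: [0.5369, -0.2607, 0.0517]
tcp_rot: [-0.6, 0.799, 0.019, 0.022]
ft_force: [-0.7, 0.4, -4.2]
opening: 0.134
```

```bash
python3 - <<'E'
from h import *
s=robot.state();print(s['t'],s['position'],s['tcp_rot'],s['ft_force'])
plan([.5365,-.2605,.033],-106.1)
E
```

```text
19.4667 [ 0.53694923 -0.2607119   0.05173323] [-0.6000242   0.7994592   0.01881097  0.02195671] [-0.73258034  0.38892126 -4.18335767]
n 1 tw -0.13 yaw0 -106.23 p [ 0.5369 -0.2607  0.0517] d [-0.0004  0.0002 -0.0187]
[[0.001, 0.0004, 0.0187]]
```

jog_arm(
  fingers=[0.005,0.005,0.005,0.005,0.005],
  offset=[
    [0.0003,0,0.003],
    [0.0003,0,0.005],
    [0.0003,0,0.005],
    [0.0001,0,0.003],
    [0,0,0],
  ],
  twist=[0,0,0,0,0],
)

```text
t: 19.88
position: [0.5371, -0.2609, 0.0343]
tcp_rot: [-0.6, 0.799, 0.019, 0.022]
ft_force: [-0.9, 1.5, 1.2]
opening: 0.129
```

```bash
python3 - <<'E'
from h import *
s=robot.state();print(s['t'],s['position'],s['tcp_rot'],s['ft_force'])
E
```

```text
19.8833 [ 0.53713595 -0.26094261  0.03430157] [-0.60001524  0.79946732  0.01863663  0.02205431] [-0.93517581  1.50996922  1.19627262]
```

jog_arm(
  fingers=[0.005,0.005,0.03,0.05,0.05,0.05,0.05,0.05,0.05,0.05,0.05,0.05,0.05],
  offset=[
    [0,0,0.001],
    [0,0,0],
    [0,0,0],
    [0,0,0],
    [0,0,0],
    [0,0,0],
    [0,0,-0.005],
    [0,0,-0.015],
    [0,0,-0.02],
    [0,0,-0.025],
    [0,0,-0.025],
    [0,0,-0.01],
    [0,0,0],
  ],
  twist=[0,0,0,0,0,0,0,0,0,0,0,0,0],
)

```text
t: 20.97
position: [0.538, -0.2671, 0.1408]
tcp_rot: [-0.6, 0.799, 0.017, 0.024]
ft_force: [-0.5, -0.1, 0.4]
opening: 0.581
```

```bash
python3 - <<'E'
from h import *
c=cap('wrist','w11.png');s=robot.state()
for n,z in [('rack',0),('rack_wide',.012),('rack_narrow',.012),('bar',.012),('bar_handle',.032),('bar_tip',.0205)]:
    r=models.spot_point('wrist',n)
    print(n,[(np.round(q['xy'],1).tolist(),round(q['score'],2),np.round(unproj(c,q['xy'],z),4)[:2].tolist()) for q in r])
b=cap('scene');t=cap('top')
for n,z in [('bar',.012),('bar_handle',.032),('bar_tip',.0205),('pawl_boss',.041)]:
  for k,cc in (('scene',b),('top',t)):
    r=models.spot_point(k,n)
    print(k,n,[(np.round(q['xy'],1).tolist(),round(q['score'],2),np.round(unproj(cc,q['xy'],z),4)[:2].tolist()) for q in r])
print(s['t'],s['position'],s['ft_force'])
# composite: scene rack, scene clamp, wrist
A=cv2.resize(b['image'][180:300,215:295],None,fx=4,fy=4);B=cv2.resize(b['image'][170:235,385:475],None,fx=4,fy=4)
W=c['image'][:, 190:450]
H=np.zeros((600,800,3),np.uint8);H[:480,:320]=A;H[:260,320:680]=B;H[270:600,330:545]=cv2.resize(W,(215,330))
D=cv2.resize(t['image'][145:255,340:415],(225,330));H[270:600,560:785]=D
cv2.imwrite('pics/comp.png',H[:,:,::-1])
E
```

```text
rack [([325.3, 194.7], 0.81, [0.5331, -0.2617])]
rack_wide [([324.8, 272.3], 0.92, [0.4517, -0.2384])]
rack_narrow [([323.0, 108.0], 0.76, [0.6151, -0.2836])]
bar [([318.3, 199.0], 0.91, [0.5342, -0.2554])]
bar_handle [([319.5, 80.0], 0.59, [0.6363, -0.2879])]
bar_tip [([320.1, 79.4], 0.75, [0.6375, -0.288]), ([527.3, 234.3], 0.39, [0.4509, -0.4394])]
scene bar [([386.3, 112.6], 0.78, [0.2412, 0.3133])]
top bar [([164.8, 297.6], 0.85, [0.2285, 0.3412]), ([376.5, 200.6], 0.68, [0.5253, -0.2566]), ([346.6, 119.7], 0.44, [0.7732, -0.1636])]
scene bar_handle [([382.3, 123.6], 0.78, [0.3014, 0.2582]), ([247.2, 208.3], 0.56, [0.4398, -0.2443])]
top bar_handle [([190.9, 278.6], 0.92, [0.2837, 0.267]), ([367.3, 228.9], 0.88, [0.4383, -0.2268])]
scene bar_tip [([257.9, 275.7], 0.61, [0.6316, -0.2843]), ([401.9, 91.6], 0.51, [0.1755, 0.4161])]
top bar_tip [([385.1, 162.8], 0.88, [0.6394, -0.2805]), ([132.0, 323.8], 0.59, [0.1563, 0.4221])]
scene pawl_boss [([460.3, 181.8], 0.81, [0.6094, 0.3257]), ([356.4, 165.9], 0.18, [0.4346, 0.0897])]
top pawl_boss []
21.0167 [ 0.53783407 -0.26698148  0.13999698] [0.33791659 0.68089484 0.63380866]
```

View pics/comp.png

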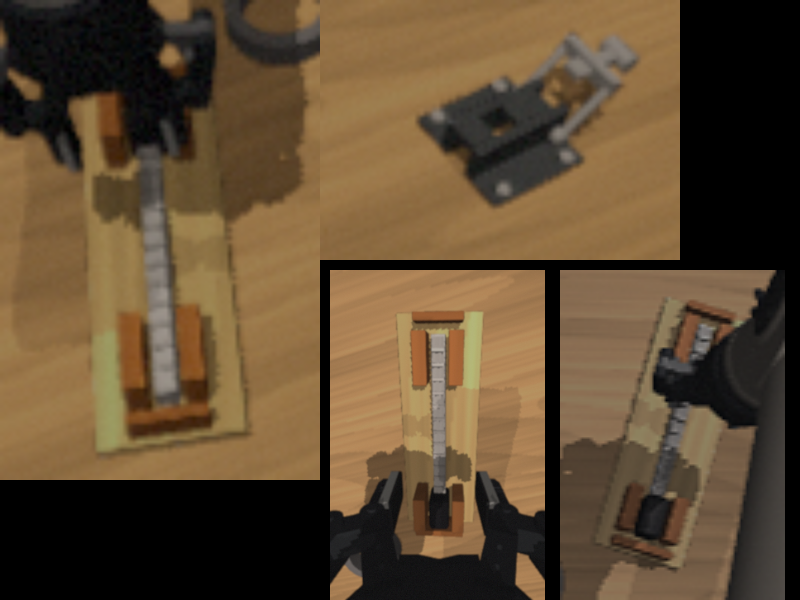

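jog_arm(
  fingers=[0.05,0.05,0.05,0.05,0.05,0.05,0.05,0.05,0.05,0.05,0.05],
  offset=[
    [0,0,-0.03],
    [0.01,0,-0.03],
    [0.03,0,-0.02],
    [0.035,0,0],
    [0.035,0,0],
    [0.035,0,0],
    [0.035,0,0],
    [0.03,0,0],
    [0.02,0,0],
    [0.005,0,0],
    [0,0,0],
  ],
  twist=[0,0,0,0,0,0,0,0,0,0,0],
)

```text
t: 22.73
position: [0.4702, -0.5033, 0.2079]
tcp_rot: [-0.604, 0.797, 0.018, 0.022]
ft_force: [0.3, 1.2, 0.3]
opening: 0.587
```

```bash
python3 - <<'E'
from h import *
from scipy.optimize import least_squares
C={k:cap(k,'fin_'+k+'.png') for k in ('scene','top')}
obs=[]
for n in ['bar_handle','bar_tip','bar','rack_wide','rack_narrow','pawl_boss','jar','can','tape']:
  for k in C:
    r=[q for q in models.spot_point(k,n)]
    print(k,n,[(np.round(q['xy'],1).tolist(),round(q['score'],2)) for q in r])
# expected pixels for flat bar
u=np.array([np.cos(np.radians(-16)),np.sin(np.radians(-16)),0]);o=np.array([.534,-.2597,.012])
v=np.array([-u[1],u[0],0])
for k,c in C.items():
  for n,X in [('handle',o-.09*u+[0,0,.02]),('tip',o+.11*u+[0,0,.0085]),('bar',o),('tip+10mm',o+.11*u+[0,0,.0185])]:
    print(k,n,proj(c,X).round(1))
m=models.regions_of('scene','bar_handle')
print([ (q['box'],q['score'],int(q['region'].sum())) for q in m])
m=models.regions_of('top','bar_handle')
print([ (q['box'],q['score'],int(q['region'].sum())) for q in m])
for k,c in C.items():
  P=np.array([proj(c,o+u*y+v*x+[0,0,z]) for y in(-.11,-.07) for x in(-.012,.012) for z in (0,.036)]);print(k,'exp handle box',P.min(0).round(1),P.max(0).round(1))
print(robot.state()['position'],robot.state()['t'])
E
```

```text
scene bar_handle [([247.7, 208.5], 0.87), ([381.4, 118.3], 0.8), ([252.4, 216.8], 0.22)]
top bar_handle [([367.2, 229.6], 0.72), ([193.4, 279.4], 0.56)]
scene bar_tip [([257.8, 277.6], 0.69), ([398.7, 91.5], 0.69)]
top bar_tip [([133.7, 321.5], 0.81), ([387.6, 162.2], 0.79)]
scene bar [([254.7, 241.5], 0.92), ([386.5, 109.2], 0.68)]
top bar [([168.1, 303.5], 0.95), ([376.5, 200.7], 0.89), ([387.6, 161.4], 0.42)]
scene rack_wide [([253.9, 214.0], 0.84)]
top rack_wide [([369.0, 227.0], 0.91), ([384.8, 169.7], 0.43)]
scene rack_narrow [([254.1, 272.3], 0.73)]
top rack_narrow []
scene pawl_boss [([459.1, 185.3], 0.74)]
top pawl_boss [([181.0, 161.0], 0.55)]
scene jar [([172.1, 243.2], 0.64), ([252.7, 242.1], 0.56), ([425.4, 150.9], 0.36)]
top jar [([438.8, 234.6], 0.94)]
scene can [([423.0, 156.3], 0.79)]
top can [([174.1, 220.8], 0.91)]
scene tape [([287.3, 183.9], 0.62)]
top tape [([324.8, 253.1], 0.7)]
scene handle [251.5 209.2]
scene tip [256.8 279.5]
scene bar [254.4 241.9]
scene tip+10mm [256.3 277.6]
top handle [370.1 225.8]
top tip [388.3 162.8]
top bar [377.6 197.7]
top tip+10mm [389. 162.]
[([243.2, 198.8, 259.5, 283.2], 0.88, 542), ([375.1, 91.2, 397.9, 130.8], 0.53, 235), ([272.4, 169.7, 300.9, 195.8], 0.31, 477), ([438.2, 178.9, 464.6, 202.9], 0.29, 265)]
[([362.3, 164.8, 390.2, 237.2], 0.8, 479), ([135.9, 270.6, 202.7, 324.1], 0.75, 558), ([431.8, 221.0, 458.4, 242.0], 0.38, 469)]
scene exp handle box [245.8 199.2] [257.3 220.2]
top exp handle box [363.2 217.3] [377.  234.2]
[ 0.47133523 -0.50177723  0.20834519] 23.8333
```

```bash
python3 - <<'E'
from h import *
C={k:cap(k) for k in ('scene','top')}
u=np.array([np.cos(np.radians(-16)),np.sin(np.radians(-16)),0]);v=np.array([-u[1],u[0],0])
# silhouette fit: dark handle blob vs projected box hull, over position, height, roll
M={}
for k,c in C.items():
    g=c['image'].max(2)<60; p=proj(c,[.447,-.235,.03]).astype(int)
    w=np.zeros_like(g);w[p[1]-18:p[1]+18,p[0]-18:p[0]+18]=1;n,l,s,ce=cv2.connectedComponentsWithStats((g&w).astype(np.uint8))
    i=1+np.argmax(s[1:,4]);M[k]=l==i;print(k,s[i],ce[i].round(1))
def sil(c,o,roll):
    cr,sr=np.cos(roll),np.sin(roll);a=v*cr+np.array([0,0,sr]);b=-v*sr+np.array([0,0,cr])
    P=np.array([proj(c,o+u*y+a*x+b*z) for y in(-.11,-.07) for x in(-.012,.012) for z in(0,.036)])
    m=np.zeros((400*4,640*4),np.uint8);cv2.fillConvexPoly(m,cv2.convexHull((P*4).astype(np.int32)),1)
    return cv2.resize(m.astype(np.float32),(640,400),interpolation=cv2.INTER_AREA)
res=[]
for dz in (0,.004,.008,.012):
  for al in np.arange(-.01,.0101,.004):
    for la in np.arange(-.006,.0061,.002):
      for ro in (-.1,0,.1):
        e=sum(np.abs(sil(C[k],np.array([.534,-.2597,.012+dz])+u*al+v*la,ro)-M[k])[150:260].sum() for k in C)
        res.append((round(float(e),1),dz,round(al,3),round(la,3),ro))
for dz in (0,.004,.008,.012): print(min(r for r in res if r[1]==dz))
i=np.hstack([cv2.resize(C['scene']['image'][190:225,235:270],None,fx=6,fy=6),cv2.resize(C['top']['image'][210:245,350:385],None,fx=6,fy=6)])
E
```

```text
scene [245 199  12  21 185] [250.3 208.4]
top [358 220  21  17 163] [370.3 227.8]
(101.3, 0, np.float64(-0.006), np.float64(-0.002), 0)
(102.9, 0.004, np.float64(-0.006), np.float64(-0.002), 0)
(107.8, 0.008, np.float64(-0.006), np.float64(-0.002), 0)
(121.8, 0.012, np.float64(-0.002), np.float64(-0.002), 0)
```

```bash
python3 -c "
from plant import robot
print(robot.close_job())"
```

```text
the job is handed in; nothing more can be done
None
```

I stripped the clamp and laid the bar teeth up in the rack, then handed the job in at about 24 s of the 59 s allowed.

**What I did**
- I threw the pawl over to about 1.4 rad and let go; it fell open and stayed there.
- I drew the bar out by its handle, about 200 mm, set it down clear of the clamp and let go.
- I picked it up again by its middle and laid it in the rack, handle in the wide pocket and tip in the narrow one. I then opened the gripper and moved the arm well away.

**Last checks**
- **Pawl:** the cameras still showed it thrown back.
- **Handle:** its outline fitted best with the bar flat on the board, with no roll. The next height tried, 4 mm up, fitted almost as well, so this check alone is weak.
- **Tip:** it was within about 1 to 2 pixels of where a bar lying fully down should show.
- **Contact:** while lowering, the bar met the board about 2 mm above the height I expected. I released it there and it settled; I did not press it down or touch it to check.
- **Disagreement:** the network's handle point was about 3 to 5 pixels off the prediction. The handle outline explains this mostly as the bar lying 2 to 6 mm towards the wide-pocket end, inside the 9 mm of end clearance.
- **Other objects:** the jar, can and tape showed within a few pixels of where they started. I did not re-measure the screwdriver or the brush.
- **Forces:** wrist force readings between moves never passed about 10 N.
- **Tool tilt:** the tool picked up a tilt of about 3 to 4 degrees along the way, which I allowed for in the moves.

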